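# Put the seasonings back in rack and cruet block

### The arm

A 7-joint arm with a two-finger parallel gripper is mounted at the origin on a cart in front of the work surface, level with it; the furniture and walls round the work are solid. World frame = base frame: x ahead of the robot, y to its left, z up, the work surface at z = 0. Lengths are in m, angles in rad, forces in N, time in s.
With the tool pointing down it reaches from about 0.425 to 0.825 m from the base axis. Payload 3.6 kg.
Tool frame: the origin (TCP) lies where the fingers leave the gripper's body, on its centre line; the fingertips stand 73 mm ahead of it and the grasp point (between the pads) lies 54 mm ahead of it; x points along the fingers, y is the direction in which the jaws open and shut, and the axes are right-handed (so a half turn about x gives the same grasp; the last joint's range is limited). The gripper opens to 85 mm and grips with 20 to 120 N. Pads are 22 mm wide; open, the fingers measure 114 mm over their backs; the gripper's body (76 mm by 85 mm) begins 54 mm behind the grasp point. The pads swing forward as they close: fully open they stand 13 mm farther back than shut.
Start: joints at [1.087, 0.615, -0.013, 1.423, 0.008, 1.103, -0.04], TCP at [0.287, -0.583, 0.304] pointing down, gripper open.
Joint ranges: [-3.12, 3.12], [-0.3, 2.06], [-1.34, 1.32], [0.26, 2.42], [-1.36, 4.5], [0.01, 1.98], [-2.84, 2.84]. Speed limits (rad/s): [2.79, 2.79, 3.14, 3.14, 3.14, 3.14, 3.14].

### API

Orientations are given as a unit quaternion [x, y, z, w].
In Python, from station import arm, snapshot, camera_info, ticket gives the robot as it stands. Calls block until the motion is done:
- arm.movep(position, orientation): joint-space move of the TCP to a pose.
- arm.line_to(position, velocity=0.15, ori=None): straight line of the TCP; ori=None keeps the orientation; velocity is the mean speed in m/s.
- arm.move_j(angles): joint-space move.
- arm.move_gripper(opening, effort=None): opening from 0.0 (shut) to 1.0 (fully open); effort is the grip in N (None keeps the last); returns when the fingers have stopped.
- arm.pause(seconds).
- arm.ik(position, orientation): joint angles nearest the present ones, or None.
- snapshot(name): name is "scene" or "top" or "wrist"; returns the picture (384x512x3 uint8, blue, green, red); there is no depth.
- camera_info(name): a dict with "fx", "fy", "cx", "cy" (pixels), "R" (3x3) and "t" (3): a world point X has camera coordinates R X + t; the wrist camera has in their place "T_tool_cam" (4x4, takes a point from camera to tool coordinates, whose origin is the TCP and whose axes are the tool frame's). Camera axes: x right, y down, z forward; pixel columns grow to the right and rows downward; lengths in m; the calibration is good to about 2 mm. A picture is of the moment at which its call begins: read the wrist's pose just before it. camera_info takes no time and is no camera call.
A pose or a line that the arm cannot do raises arm.MotionError and nothing moves.
- ticket.finish_job(): hands the job in, once; it reports no verdict.
Readings, each from a call of its own:
- arm.read_time(): time.
- arm.read_joint_positions(): joint angles.
- arm.read_dq(): joint speeds.
- arm.read_effort(): joint torques, N m.
- arm.read_tool_pos(): TCP position.
- arm.read_eef_rot(): TCP orientation.
- arm.read_ft_force(): force on the tool from outside, world axes, zero at the start.
- arm.read_wrist_torque(): the same for the moment, N m.
- arm.read_opening(): opening from 0.0 (shut) to 1.0 (fully open).
Only numpy, scipy, OpenCV 4.12 (cv2) and the standard library are available. Lean on these libraries where they do the work, as an engineer would, in place of code of your own. Each camera call takes 0.05 s, during which the arm holds its last target.

### The job

Put the seasonings away: stand the two loose spice jars in the spice rack in a row with the jar that is already there, and set the pepper mill, the salt shaker and the dropper bottle down in the dark wooden block, each in its own recess: the mill in the widest, the shaker in the middle-sized one, the dropper bottle in the narrowest. All must end standing upright on the floor of the rack or of their recess, the jar already in the rack must stay in it, and nothing may be knocked over on the way.

Things in the scene. Friction and masses are not known exactly. Their poses are not given: they have to be found in the camera images.
- jar_a_mid (a point): Loose clear glass spice jar with a green screw cap and a paper label, round, 46 mm across (straight sides), 106 mm tall; point half-way up its axis (53 mm above its foot), z along the axis. At the start all loose ones stand on the worktop, to the right. (Arms: the cupboard over the red chest, 0.59 m ahead and from 0.16 m to the right, hangs only 0.46 m above the worktop.)
- jar_b_mid (a point): Second loose clear glass spice jar with a green screw cap and a paper label, round, 46 mm across (straight sides), 106 mm tall; point half-way up its axis (53 mm above its foot), z along the axis. At the start it stands on the worktop.
- rack_jar_mid (a point): Third clear glass spice jar with a green screw cap and a paper label, round, 46 mm across (straight sides), 106 mm tall; point half-way up its axis (53 mm above its foot), z along the axis. It already stands in the spice rack, anywhere along its length, and stays in the rack.
- shaker_mid (a point): Salt shaker, clear glass with a domed grey pierced top, round, 44 mm across up to 65 mm height, 90 mm tall; point half-way up its axis (45 mm above its foot), z along the axis.
- mill_mid (a point): Turned wooden pepper mill, round, 170 mm tall, 58 mm across at the widest part of its body; its round head, 48 mm across, has its widest part 140 mm above the foot and a small metal button on top; the head does not turn. Point half-way up its axis (85 mm above its foot), z along the axis.
- dropper_bottle_mid (a point): Small brown dropper bottle, round, straight body 33 mm across up to 65 mm height, then a black collar and a narrow black rubber bulb, 102 mm tall; point half-way up its axis (51 mm above its foot), z along the axis.
- spice_rack: Fixed low spice rack of mid-brown wood, 84 x 260 mm: a floor board between two end panels 52 mm high, with two thin steel rods along each long side, the upper ones 42 mm high. Inside it is one undivided bay 64 mm wide (its x) and 240 mm long (its y), floor 10 mm above the worktop: room for three spice jars in a row. Origin: centre of the underside; x across the rack, y along the row, z up.
- cruet_block: Fixed solid block of dark wood, 90 x 236 x 28 mm high, with three round recesses in a row, each 18 mm deep (its floor is 10 mm above the worktop). In the block's frame (origin: centre of the underside; x across the block, y along the row, z up) the recess centres are at x = 0 and: widest, 74 mm, at y = +68.5 mm; middle, 60 mm, at y = -12.5 mm; narrowest, 49 mm, at y = -81 mm.

How it is judged:
By the outcome, as a careful person would: the job done as asked, in the order asked, and still so for the second after the job is handed in, with the robot touching nothing.
It also fails if it takes over 115 s, if anything falls off the work surface, if the arm or the gripper's body presses on something with over 40 N, if the wrist force passes 120 N, or if a joint passes its speed limit or range.

## Working session

There is one attempt and no reset: what is moved stays moved. The work goes in short steps, each a Python script; the robot and the scene stay as the last script left them, time stands still between calls to the robot, and variables do not carry over. Pictures are saved under pics/ and viewed, and the job is handed in when it is done.

```bash
ls; mkdir -p pics; python3 - <<'E'
from station import arm, snapshot, camera_info
import cv2
for n in ("scene","top","wrist"):
    cv2.imwrite(f"pics/{n}0.png",snapshot(n))
    c=camera_info(n); print(n,{k:(v if not hasattr(v,'tolist') else v.tolist()) for k,v in c.items()})
print(arm.read_time(),arm.read_tool_pos(),arm.read_eef_rot())
E
```

```text
pics
scene {'fx': 379.13124875768506, 'fy': 379.13124875768506, 'cx': 261.7838863794885, 'cy': 192.33035549144373, 'R': [[-0.7627422189746871, -0.6467018282185124, -0.0010260469795600642], [-0.3778047211035952, 0.44688235102824786, -0.8109005839505239], [0.5248694124307545, -0.6181204653773401, -0.5851830398911909]], 't': [0.3409707268882643, 0.2993847511444967, 0.6394594084294407]}
top {'fx': 376.41221514598095, 'fy': 376.41221514598095, 'cx': 251.23364444226416, 'cy': 184.9470502826588, 'R': [[0.006616502195628282, -0.9999120324679366, -0.011495617623057794], [-0.989910848508928, -0.00492233092792085, -0.14160608271741112], [0.14153704074562778, 0.012316573552589423, -0.989856337108014]], 't': [-0.07229413473668822, 0.4915045317442035, 0.8683651945235721]}
wrist {'fx': 316.5942459473053, 'fy': 316.5942459473053, 'cx': 257.4866708574073, 'cy': 185.43196191933524, 'T_tool_cam': [[0.0006364376657447196, -0.31072138853957, 0.9505008225410098, -0.06950888026426533], [0.9999995157729417, 0.0009112013768079726, -0.00037170678040950126, 0.00035185790666969474], [-0.0007506004112178607, 0.9505005988509895, 0.31072181800274373, -0.07997850072652228], [0.0, 0.0, 0.0, 1.0]]}
0.15 [ 0.28708487 -0.582671    0.30299297] [-0.68848479 -0.16115471  0.68883389 -0.15976772]
```

View pics/scene0.png

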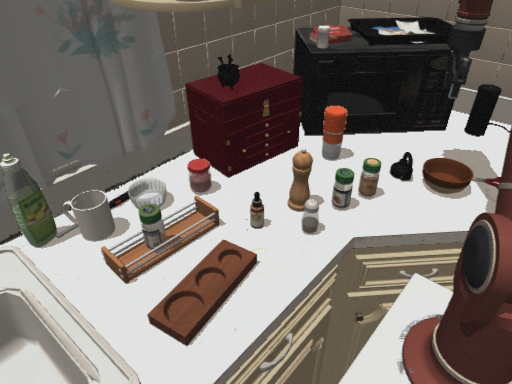

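View pics/top0.png

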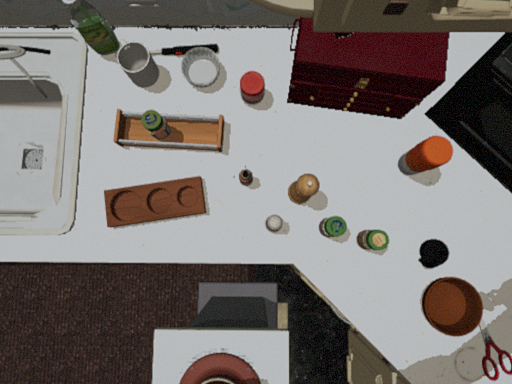

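View pics/wrist0.png

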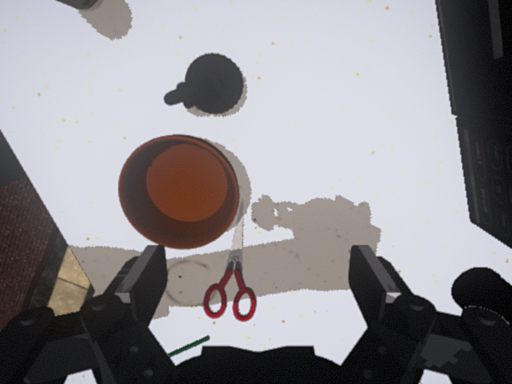

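```bash
cat > h.py <<'E'
import numpy as np, cv2
from scipy.spatial.transform import Rotation as Ro
from station import arm, snapshot, camera_info
def cam(name,pose=None):
    c=camera_info(name)
    if name!="wrist": R=np.array(c["R"]);t=np.array(c["t"])
    else:
        T=np.eye(4);T[:3,:3]=Ro.from_quat(pose[1]).as_matrix();T[:3,3]=pose[0]
        M=np.linalg.inv(T@np.array(c["T_tool_cam"]));R=M[:3,:3];t=M[:3,3]
    return c,R,t
def ray(C,uv):
    c,R,t=C; d=np.array([(uv[0]-c["cx"])/c["fx"],(uv[1]-c["cy"])/c["fy"],1.])
    return -R.T@t, R.T@d
def onz(C,uv,z):
    o,d=ray(C,uv); return o+d*(z-o[2])/d[2]
def proj(C,X):
    c,R,t=C;p=R@np.array(X)+t
    return np.array([c["fx"]*p[0]/p[2]+c["cx"],c["fy"]*p[1]/p[2]+c["cy"]])
def wsnap():
    pose=(np.array(arm.read_tool_pos()),np.array(arm.read_eef_rot()))
    return snapshot("wrist"),cam("wrist",pose)
E
python3 - <<'E'
import cv2
from h import *
t=cv2.imread("pics/top0.png");s=cv2.imread("pics/scene0.png")
cv2.imwrite("pics/tz.png",cv2.resize(t[95:265,95:400],None,fx=2.6,fy=2.6,interpolation=cv2.INTER_CUBIC))
cv2.imwrite("pics/sz.png",cv2.resize(s[140:345,95:395],None,fx=2.6,fy=2.6,interpolation=cv2.INTER_CUBIC))
C=cam("top")
for n,uv,z in [("jarA",(336,227),.106),("jarB",(376,240),.106),("mill",(311,184),.17),("shak",(275,222),.09),("drop",(246,175),.1),("rackjar",(152,118),.116)]:
    print(n,onz(C,uv,z))
for q in [(106,192),(203,178),(207,212),(108,226)]: print("blk",onz(C,q,.028))
E
```

```text
jarA [ 0.39057062 -0.25461688  0.106     ]
jarB [ 0.3632659  -0.33984543  0.106     ]
mill [ 0.47509742 -0.19258168  0.17      ]
shak [ 0.40126475 -0.12337757  0.09      ]
drop [ 0.50492693 -0.05842686  0.1       ]
rackjar [0.6309293 0.1532566 0.116    ]
blk [0.47385844 0.28211557 0.028     ]
blk [0.50929896 0.04779156 0.028     ]
blk [0.42687618 0.03615188 0.028     ]
blk [0.39205268 0.27227997 0.028     ]
```

View pics/tz.png

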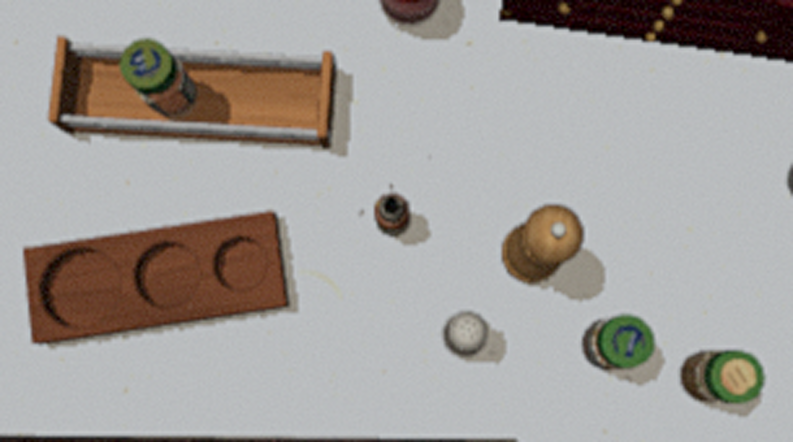

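View pics/sz.png

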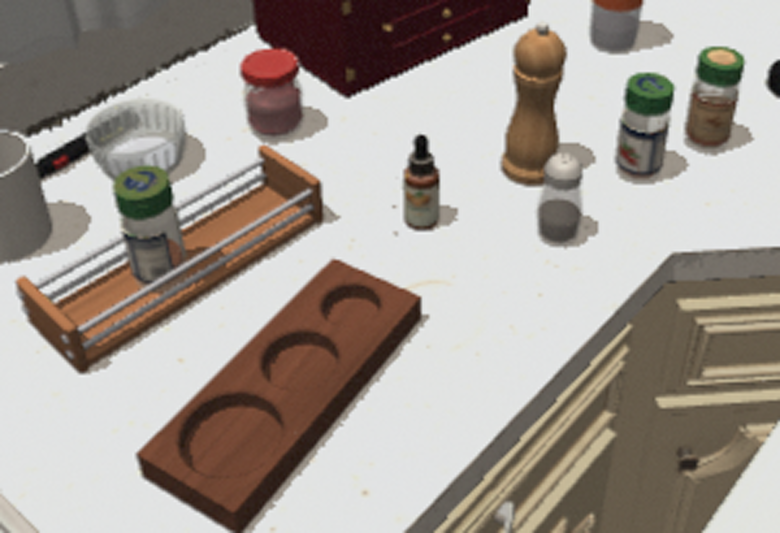

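```bash
cat >> h.py <<'E'
def quat(yaw,tilt=0.):
    """tool x down; tool z (away from camera) horizontal at yaw; tilt>0 leans fingertips outward along tool z"""
    z=np.array([np.cos(yaw),np.sin(yaw),0.]);x=np.array([0,0,-1.])
    x,z=x*np.cos(tilt)+z*np.sin(tilt), z*np.cos(tilt)-x*np.sin(tilt)
    return Ro.from_matrix(np.c_[x,np.cross(z,x),z]).as_quat()
E
python3 - <<'E'
from h import *
R=Ro.from_quat(arm.read_eef_rot()).as_matrix();print(R.round(2))
for p in [(.40,-.123,.10),(.39,-.255,.129),(.363,-.34,.129),(.475,-.193,.19),(.505,-.058,.11),(.43,.23,.19),(.5,.08,.12),(.62,.06,.139),(.45,-.2,.3),(.5,.15,.3)]:
    out=[]
    for y in range(-180,180,30):
        q=arm.ik(list(p),quat(np.radians(y)).tolist()); out.append((y,None if q is None else round(float(q[6]),1)))
    print(p,out)
E
```

```text
[[-0.    0.44 -0.9 ]
 [ 0.   -0.9  -0.44]
 [-1.   -0.    0.  ]]
(0.4, -0.123, 0.1) [(-180, -1.2), (-150, -0.9), (-120, -0.5), (-90, -0.1), (-60, 0.3), (-30, 0.7), (0, 1.1), (30, 1.1), (60, -2.6), (90, -2.2), (120, -1.9), (150, -1.6)]
(0.39, -0.255, 0.129) [(-180, -0.9), (-150, -0.6), (-120, -0.2), (-90, 0.2), (-60, 0.6), (-30, 1.0), (0, 1.4), (30, -2.8), (60, -2.4), (90, -2.1), (120, -1.7), (150, -1.3)]
(0.363, -0.34, 0.129) [(-180, -0.8), (-150, -0.4), (-120, 0.0), (-90, 0.4), (-60, 0.8), (-30, 1.2), (0, 1.6), (30, -2.7), (60, -2.3), (90, -1.9), (120, -1.6), (150, -1.2)]
(0.475, -0.193, 0.19) [(-180, -1.2), (-150, -0.8), (-120, -0.3), (-90, 0.1), (-60, 0.5), (-30, 0.9), (0, 1.4), (30, 1.5), (60, -2.8), (90, -2.4), (120, -2.0), (150, -1.6)]
(0.505, -0.058, 0.11) [(-180, -1.4), (-150, -1.1), (-120, -0.7), (-90, -0.3), (-60, 0.1), (-30, 0.5), (0, 1.0), (30, 1.1), (60, 1.6), (90, -2.5), (120, -2.1), (150, -1.8)]
(0.43, 0.23, 0.19) [(-180, -2.2), (-150, -1.8), (-120, -1.5), (-90, -1.1), (-60, -0.6), (-30, -0.1), (0, 0.4), (30, 0.8), (60, 1.2), (90, 1.7), (120, 2.2), (150, -2.6)]
(0.5, 0.08, 0.12) [(-180, -1.7), (-150, -1.3), (-120, -0.9), (-90, -0.5), (-60, -0.1), (-30, 0.3), (0, 0.7), (30, 0.9), (60, 1.3), (90, -2.8), (120, -2.4), (150, -2.1)]
(0.62, 0.06, 0.139) [(-180, -1.6), (-150, -1.2), (-120, -0.8), (-90, -0.4), (-60, -0.0), (-30, 0.4), (0, 0.9), (30, 1.1), (60, 1.6), (90, -2.8), (120, -2.4), (150, -2.0)]
(0.45, -0.2, 0.3) [(-180, -1.2), (-150, -0.7), (-120, -0.3), (-90, 0.2), (-60, 0.6), (-30, 1.1), (0, 1.5), (30, 1.8), (60, 2.3), (90, -2.5), (120, -2.1), (150, -1.6)]
(0.5, 0.15, 0.3) [(-180, -2.0), (-150, -1.6), (-120, -1.1), (-90, -0.6), (-60, -0.2), (-30, 0.3), (0, 0.7), (30, 1.1), (60, 1.6), (90, 2.1), (120, -2.3), (150, -2.5)]
```

```bash
python3 - <<'E'
from h import *
import pickle
out={}
for n,p in (("v1",(.44,-.17,.33)),("v2",(.51,.20,.33))):
    arm.movep(list(p),quat(-np.pi/2).tolist())
    im,C=wsnap(); cv2.imwrite(f"pics/{n}.png",im); out[n]=C
pickle.dump(out,open("views.pkl","wb")); print(arm.read_time(),arm.read_joint_positions())
E
```

```text
3.275 [-0.08778286  0.46649538 -0.4874024   1.67576469  0.24525474  1.06106595
 -0.65522983]
```

View pics/v1.png

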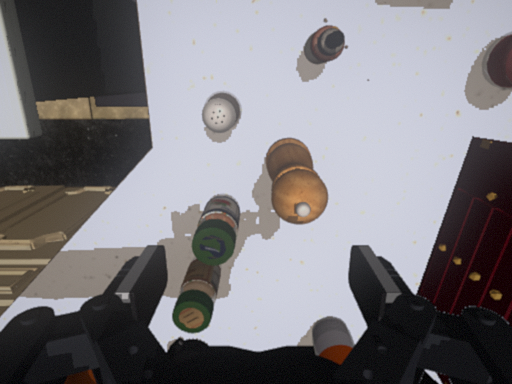

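View pics/v2.png

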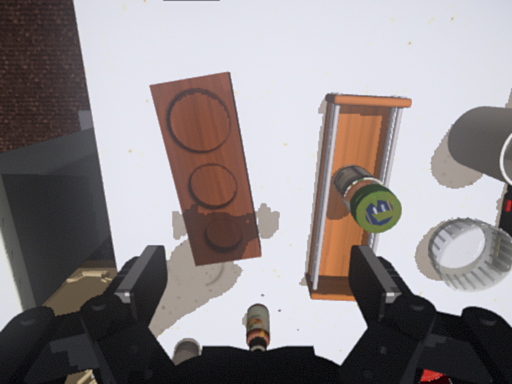

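```bash
python3 - <<'E'
from h import *
import pickle
V=pickle.load(open("views.pkl","rb")); T=cam("top");S=cam("scene")
i1,i2,it,isc=[cv2.imread(f"pics/{n}.png") for n in("v1","v2","top0","scene0")]
def blobs(im,lo,hi,amin,roi=None):
    h=cv2.cvtColor(im,cv2.COLOR_BGR2HSV);m=cv2.inRange(h,lo,hi)
    m=cv2.morphologyEx(m,cv2.MORPH_CLOSE,np.ones((5,5)))
    cs,_=cv2.findContours(m,cv2.RETR_EXTERNAL,cv2.CHAIN_APPROX_NONE)
    return [(cv2.contourArea(c),np.array(cv2.boundingRect(c)),cv2.minEnclosingCircle(c)) for c in cs if cv2.contourArea(c)>amin]
print("green v1");[print(b) for b in blobs(i1,(40,80,20),(85,255,255),150)]
print("green v2");[print(b) for b in blobs(i2,(40,80,20),(85,255,255),150)]
print("green top");[print(b) for b in blobs(it,(40,80,20),(85,255,255),80)]
print("nadir v1",proj(V["v1"],[*(-V["v1"][1].T@V["v1"][2])[:2],0]))
def tri(*pairs):
    A=np.zeros((3,3));b=np.zeros(3)
    for C,uv in pairs:
        o,d=ray(C,uv);d/=np.linalg.norm(d);P=np.eye(3)-np.outer(d,d);A+=P;b+=P@o
    X=np.linalg.solve(A,b);return X.round(4),[(proj(C,X)-uv).round(1) for C,uv in pairs]
print("millbutton",tri((V["v1"],(303,210)),(T,(311,183.5))),onz(V["v1"],(303,210),.17),onz(T,(311,183.5),.17))
print("shaker v1",onz(V["v1"],(219,113),.08),onz(T,(274,223),.08))
print("rims",[onz(V["v2"],q,.028).round(4) for q in ((199,121),(213,185.5),(224,235))])
c=[onz(V["v2"],q,.028)for q in((151,86),(229,72),(261,255),(195,265))];print("corners",np.round(c,4),np.mean(c,0))
t=[onz(T,q,.028)for q in((106,192),(201,178),(205,208),(108,226))]
c=[onz(V["v2"],q,.052)for q in((326,94),(411,98),(357,299),(307,292))];print("rack",np.round(c,4))
print([onz(T,q,.052).round(4) for q in((119,109),(221,115),(220,151),(115,142))])
cv2.imwrite("pics/z1.png",cv2.resize(i1[10:340,160:360],None,fx=1.8,fy=1.8))
cv2.imwrite("pics/z2.png",cv2.resize(i2[60:310,140:420],None,fx=2.4,fy=2.4))
E
```

```text
green v1
(852.0, array([173, 301,  38,  31]), ((191.5, 316.0), 18.607892990112305))
green v2
(248.0, array([356, 191,  38,  35]), ((375.2894592285156, 208.66842651367188), 22.371713638305664))
green top
(322.0, array([366, 230,  22,  20]), ((376.73468017578125, 239.86734008789062), 11.111161231994629))
(296.0, array([325, 217,  21,  19]), ((335.0, 226.5), 10.594910621643066))
(737.5, array([70,  5, 49, 50]), ((93.0, 28.5), 31.484222412109375))
nadir v1 [257.70325654  81.91918371]
millbutton (array([ 0.4788, -0.1954,  0.1511]), [array([0.2, 0. ]), array([0. , 0.1])]) [ 0.47573657 -0.18753678  0.17      ] [ 0.47612454 -0.19259794  0.17      ]
shaker v1 [ 0.4022987  -0.12133549  0.08      ] [ 0.39945991 -0.12164181  0.08      ]
rims [array([0.4435, 0.2345, 0.028 ]), array([0.456 , 0.1559, 0.028 ]), array([0.4672, 0.0881, 0.028 ])]
corners [[0.3921 0.2732 0.028 ]
 [0.4798 0.2877 0.028 ]
 [0.5153 0.0585 0.028 ]
 [0.4266 0.0435 0.028 ]] [0.45345509 0.1657248  0.028     ]
rack [[0.5834 0.265  0.052 ]
 [0.6736 0.2607 0.052 ]
 [0.6407 0.0071 0.052 ]
 [0.5748 0.0181 0.052 ]]
[array([0.6744, 0.2532, 0.052 ]), array([0.6599, 0.0046, 0.052 ]), array([0.5708, 0.0054, 0.052 ]), array([0.592 , 0.2582, 0.052 ])]
```

View pics/z1.png

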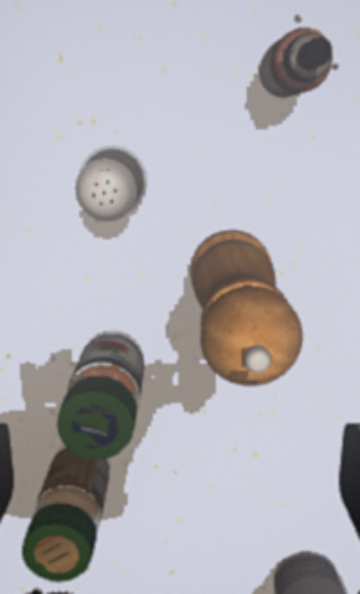

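View pics/z2.png

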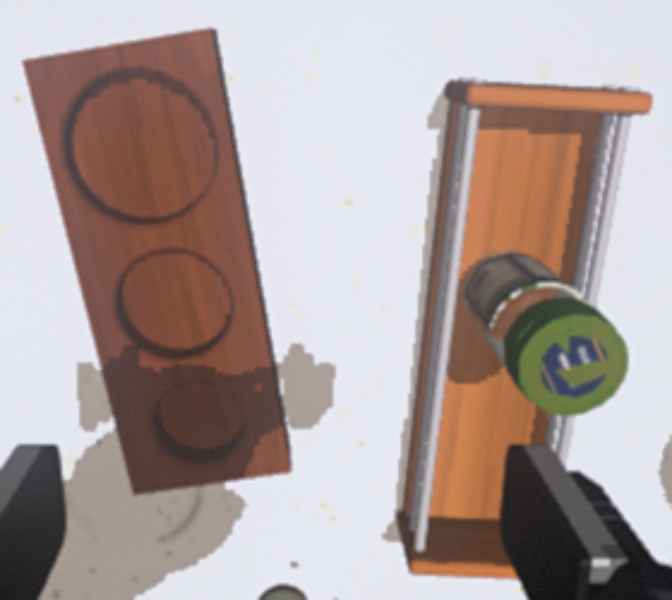

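```bash
python3 - <<'E'
from h import *
import pickle
V=pickle.load(open("views.pkl","rb")); T=cam("top");S=cam("scene")
z=lambda p:(p[0]/2.6+95,p[1]/2.6+140)
c=[onz(S,z(q),.028) for q in((337,262),(420,300),(234,517),(140,457))];print(np.round(c,4),np.mean(c,0))
print("mill",onz(S,z((543,30)),.17))
for n,q in(("A",(650,88)),("B",(721,62))): print(n,onz(S,z(q),.106))
print("rackjar",onz(S,z((144,189)),.116),onz(T,(152,120),.116),onz(V["v2"],(376,210),.116))
z1=lambda p:(p[0]/1.8+160,p[1]/1.8+10)
for n,q in(("A",(97,415)),("B",(59,545))): print(n,"v1",onz(V["v1"],z1(q),.106))
print("Atop",onz(T,(335.5,226.5),.106),onz(T,(377,239.9),.106))
print("drop v1",onz(V["v1"],z1((317,48)),.10),"T",onz(T,(246,174),.10),"S",onz(S,z((421,140)),.102))
print("shak S", onz(S,z((566,158)),.085))
E
```

```text
[[0.5094 0.0562 0.028 ]
 [0.4243 0.0442 0.028 ]
 [0.3874 0.2757 0.028 ]
 [0.4743 0.2876 0.028 ]] [0.44885245 0.16592101 0.028     ]
mill [ 0.46946547 -0.18080779  0.17      ]
A [ 0.38963123 -0.25038565  0.106     ]
B [ 0.36009929 -0.33703809  0.106     ]
rackjar [0.6188526  0.15961459 0.116     ] [0.62628114 0.15305172 0.116     ] [0.62540484 0.15949892 0.116     ]
A v1 [ 0.39488951 -0.24798211  0.106     ]
B v1 [ 0.36706516 -0.33833862  0.106     ]
Atop [ 0.39164144 -0.25356318  0.106     ] [ 0.36349334 -0.34199968  0.106     ]
drop v1 [ 0.50826302 -0.05540159  0.1       ] T [ 0.50719093 -0.05840742  0.1       ] S [ 0.50446291 -0.05053447  0.102     ]
shak S [ 0.40283636 -0.1311917   0.085     ]
```

```bash
python3 - <<'E'
from h import *
import pickle
V=pickle.load(open("views.pkl","rb"));C=V["v2"]
z2=lambda p:(p[0]/2.4+140,p[1]/2.4+60)
im=cv2.imread("pics/v2.png");cv2.imwrite("pics/z3.png",cv2.resize(im[85:310,290:420],None,fx=2.6*1.02,fy=2.6*1.02,interpolation=cv2.INTER_CUBIC))
for q in[(470,105),(420,548),(622,117),(571,450)]:print("rod",onz(C,z2(q),.040).round(4))
for q in[(450,82),(651,93),(651,108),(413,575),(515,577)]:print("panel",onz(C,z2(q),.052).round(4))
E
```

```text
rod [0.5974 0.2542 0.04  ]
rod [0.5874 0.0149 0.04  ]
rod [0.6678 0.2487 0.04  ]
rod [0.6644 0.0761 0.04  ]
panel [0.585  0.2648 0.052 ]
panel [0.674  0.2599 0.052 ]
panel [0.6749 0.2535 0.052 ]
panel [0.582  0.0064 0.052 ]
panel [0.6377 0.0049 0.052 ]
```

View pics/z3.png

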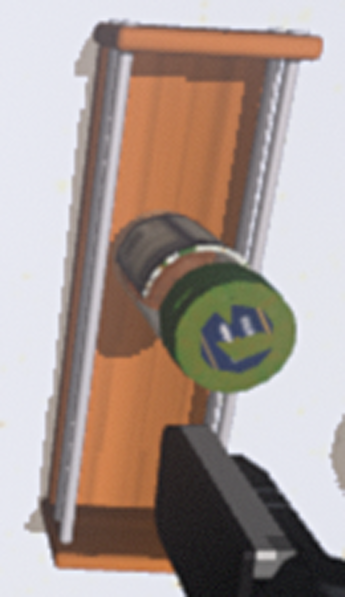

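```bash
cat >> h.py <<'E'
def st(tag):
    print(tag,"t=%.1f"%arm.read_time(),"op=%.3f"%arm.read_opening(),"tcp",np.round(arm.read_tool_pos(),4),"F",np.round(arm.read_ft_force(),1),flush=True)
def pick(xy,tz,yaw,op=.9,eff=40,zhi=.30,zlift=.34):
    q=quat(np.radians(yaw)).tolist(); x,y=xy
    arm.movep([x,y,zhi],q); arm.move_gripper(op)
    arm.line_to([x,y,tz+.04],velocity=.25); arm.line_to([x,y,tz],velocity=.1)
    st("at"); arm.move_gripper(0.,effort=eff); st("closed")
    arm.line_to([x,y,tz+.03],velocity=.1); arm.line_to([x,y,zlift],velocity=.25); st("lifted")
def place(xy,tz,yaw,op=.8,zhi=.34,zup=.30):
    q=quat(np.radians(yaw)).tolist(); x,y=xy
    arm.movep([x,y,zhi],q); arm.line_to([x,y,tz+.05],velocity=.25); st("pre")
    arm.line_to([x,y,tz],velocity=.06); st("down")
    arm.move_gripper(op); st("open"); arm.line_to([x,y,tz+.06],velocity=.12); arm.line_to([x,y,zup],velocity=.25)
E
python3 - <<'E'
from h import *
pick((.3655,-.3385),.125,-92.7)
cv2.imwrite("pics/p1.png",snapshot("scene"));cv2.imwrite("pics/p1w.png",snapshot("wrist"))
E
```

```text
at t=6.8 op=0.899 tcp [ 0.3659 -0.3388  0.1257] F [-0.3 -0.3  0.3]
closed t=7.2 op=0.521 tcp [ 0.3657 -0.3389  0.1258] F [-1.6  0.1  5.9]
lifted t=8.5 op=0.526 tcp [ 0.3647 -0.338   0.3383] F [-0.6  0.6 -1.3]
```

View pics/p1.png

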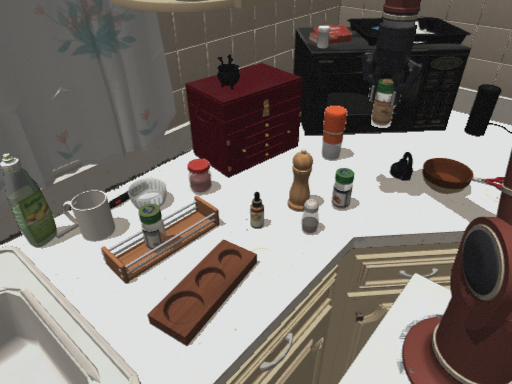

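View pics/p1w.png

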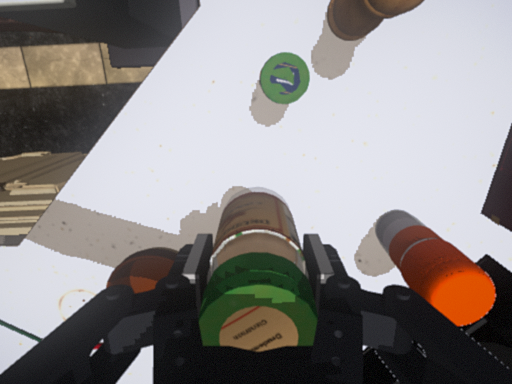

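```bash
python3 - <<'E'
from h import *
C=cam("wrist",(np.array([.3647,-.338,.3383]),quat(np.radians(-92.7))))
print("A check",onz(C,(284,78),.106))
place((.6290,.2184),.1355,-92.7)
im,C=wsnap();cv2.imwrite("pics/p2w.png",im);cv2.imwrite("pics/p2.png",snapshot("scene"));
E
```

```text
A check [ 0.39281083 -0.25612447  0.106     ]
pre t=11.6 op=0.520 tcp [0.63   0.2186 0.187 ] F [ 0.4 -0.9  0.4]
down t=12.6 op=0.520 tcp [0.6282 0.2184 0.1358] F [-3.3 -0.2  5.2]
open t=12.9 op=0.803 tcp [0.6293 0.2184 0.1353] F [ 0.1  0.4 -0.3]
```

View pics/p2.png

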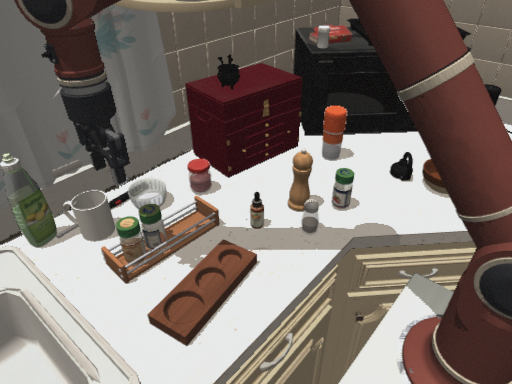

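View pics/p2w.png

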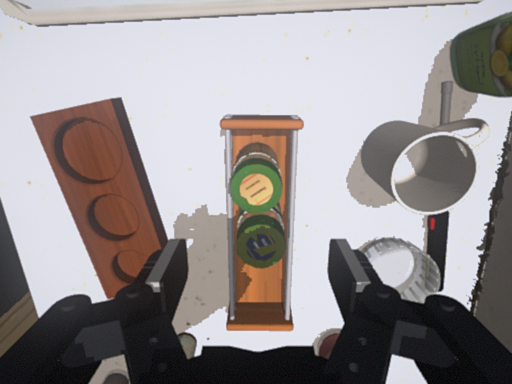

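```bash
python3 - <<'E'
from h import *
pose=(np.array(arm.read_tool_pos()),np.array(arm.read_eef_rot()));print(pose[0],Ro.from_quat(pose[1]).as_matrix()[:,0])
C=cam("wrist",pose); import pickle;V=pickle.load(open("views.pkl","rb"))["v2"]
print("v2 R",(V[1].T@V[2]*-1))
print("jarB",onz(C,(256.5,187),.116),"rackjar",onz(C,(261,241),.116))
for q in((221,118),(303,118),(292,329),(228,329)):print("pan",onz(C,q,.052))
for n,q in(("w",(90,150)),("m",(114,217)),("n",(131,267))):print(n,onz(C,q,.028))
for q in((31,116),(122,97),(173,262)):print("blk",onz(C,q,.028))
im=cv2.imread("pics/p2w.png");cv2.imwrite("pics/z4.png",cv2.resize(im[80:340,20:320],None,fx=2.3,fy=2.3,interpolation=cv2.INTER_CUBIC))
E
```

```text
[0.62829359 0.21766369 0.29770953] [-0.00396364 -0.00213307 -0.99998987]
v2 R [0.5113612  0.27760863 0.39914936]
jarB [0.62694701 0.21349479 0.116     ] rackjar [0.62854582 0.1629419  0.116     ]
pan [0.59410358 0.26488036 0.052     ]
pan [0.67428214 0.26120296 0.052     ]
pan [0.66039875 0.0061968  0.052     ]
pan [0.58169125 0.00953096 0.052     ]
w [0.44565488 0.23474647 0.028     ]
m [0.45690118 0.1547033  0.028     ]
n [0.46527996 0.08711335 0.028     ]
blk [0.39105749 0.27367112 0.028     ]
blk [0.49057895 0.2884195  0.028     ]
blk [0.51804374 0.09187273 0.028     ]
```

View pics/z4.png

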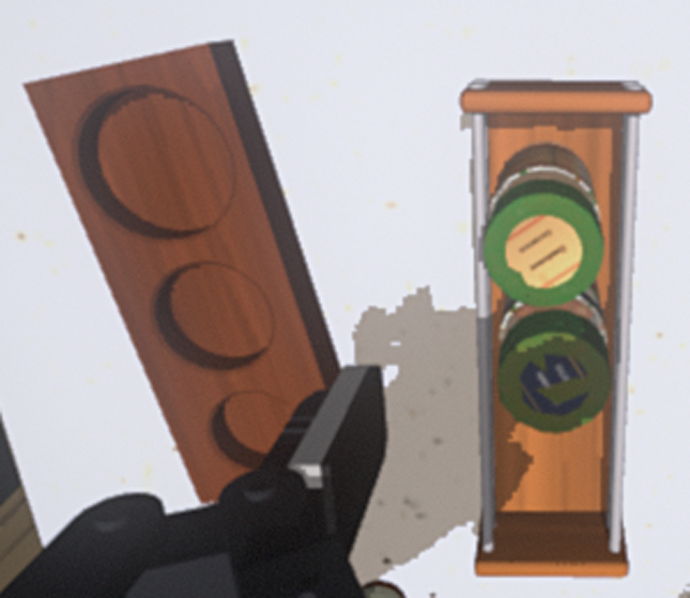

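```bash
python3 - <<'E'
from h import *
pick((.3925,-.2535),.125,-92.7)
place((.624,.078),.1355,-92.7)
cv2.imwrite("pics/p3.png",snapshot("scene"))
im,C=wsnap();cv2.imwrite("pics/p3w.png",im)
E
```

```text
at t=17.6 op=0.898 tcp [ 0.393  -0.2537  0.1258] F [-1.1  0.3  0.3]
closed t=18.0 op=0.521 tcp [ 0.3928 -0.2537  0.1259] F [-1.  -0.6  6.2]
lifted t=19.4 op=0.520 tcp [ 0.3915 -0.2533  0.3384] F [ 0.3  0.4 -1.3]
pre t=21.6 op=0.518 tcp [0.625  0.0778 0.187 ] F [-0.2 -0.2 -0.8]
down t=22.6 op=0.521 tcp [0.6233 0.0779 0.1361] F [-2.2 -0.9  4.4]
open t=23.0 op=0.801 tcp [0.6242 0.0781 0.1353] F [-0.9 -0.7 -0.1]
```

View pics/p3.png

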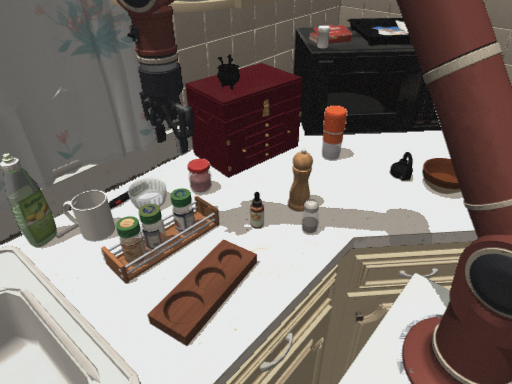

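View pics/p3w.png

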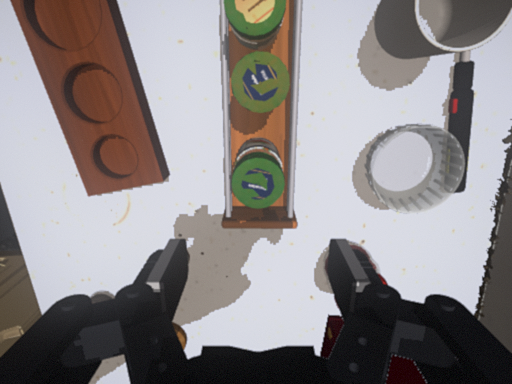

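```bash
python3 - <<'E'
from h import *
C=cam("wrist",(np.array(arm.read_tool_pos()),np.array(arm.read_eef_rot())))
for n,q in(("w",(67,14)),("m",(94.5,94)),("n",(118,156))):print(n,onz(C,q,.028))
print([onz(C,q,.116) for q in((256,5),(260,80),(258,183))])
pick((.401,-.1225),.100,-81.4,op=.85)
im,C=wsnap();cv2.imwrite("pics/p4w.png",im);cv2.imwrite("pics/p4.png",snapshot("scene"))
E
```

```text
w [0.44626709 0.22710178 0.028     ]
m [0.45742724 0.15266784 0.028     ]
n [0.46970802 0.08666725 0.028     ]
[array([0.62782534, 0.20820958, 0.116     ]), array([0.62844117, 0.15804525, 0.116     ]), array([0.62320613, 0.07678127, 0.116     ])]
at t=27.0 op=0.849 tcp [ 0.4015 -0.1226  0.1007] F [1.2 0.1 0.1]
closed t=27.4 op=0.465 tcp [ 0.4012 -0.1226  0.101 ] F [-1.1  0.1  7.8]
lifted t=28.9 op=0.464 tcp [ 0.4    -0.1225  0.3386] F [-0.4 -0.8 -2.1]
```

View pics/p4w.png

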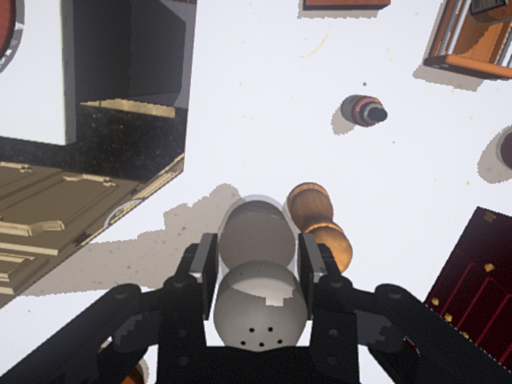

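View pics/p4.png

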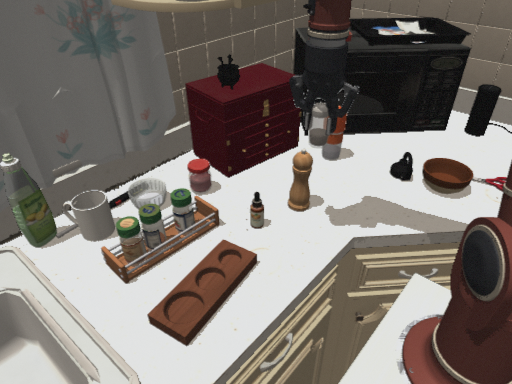

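```bash
cat >> h.py <<'E'
def ontoolx(uv,xt):
    c=camera_info("wrist");T=np.array(c["T_tool_cam"])
    d=T[:3,:3]@np.array([(uv[0]-c["cx"])/c["fx"],(uv[1]-c["cy"])/c["fy"],1.]);o=T[:3,3]
    return o+d*(xt-o[0])/d[0]
E
python3 - <<'E'
from h import *
print(ontoolx((258,195),.1), ontoolx((240,235),.1))
im=cv2.imread("pics/p4w.png");cv2.imwrite("pics/z5.png",cv2.resize(im[170:370,170:350],None,fx=3,fy=3,interpolation=cv2.INTER_CUBIC))
im=cv2.imread("pics/p1w.png");cv2.imwrite("pics/z6.png",cv2.resize(im[170:370,170:350],None,fx=3,fy=3,interpolation=cv2.INTER_CUBIC))
E
```

```text
[ 0.1         0.00066466 -0.01843839] [ 0.1        -0.00998633  0.00678912]
```

View pics/z5.png

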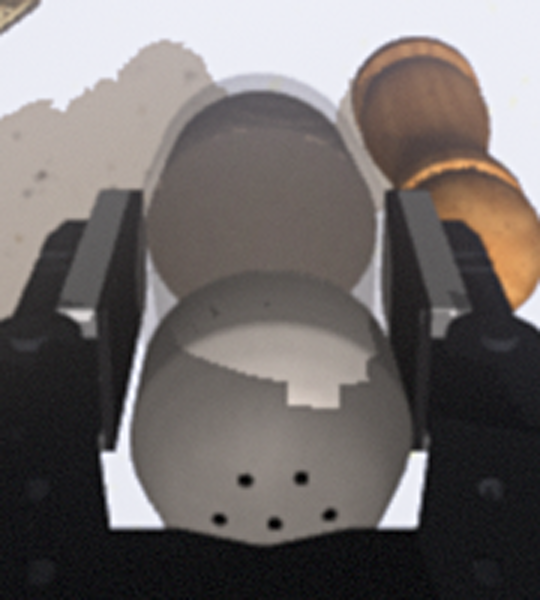

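```bash
python3 - <<'E'
from h import *
place((.4550,.1555),.1105,-81.4)
im,C=wsnap();cv2.imwrite("pics/p5w.png",im);cv2.imwrite("pics/p5.png",snapshot("scene"))
E
```

```text
pre t=30.9 op=0.458 tcp [0.4559 0.1554 0.1614] F [-0.6  0.3 -0.4]
down t=31.9 op=0.465 tcp [0.4544 0.1555 0.111 ] F [-2.8 -1.9  8.4]
open t=32.3 op=0.802 tcp [0.4551 0.1556 0.1103] F [ 0.1 -1.2  0.3]
```

View pics/p5w.png

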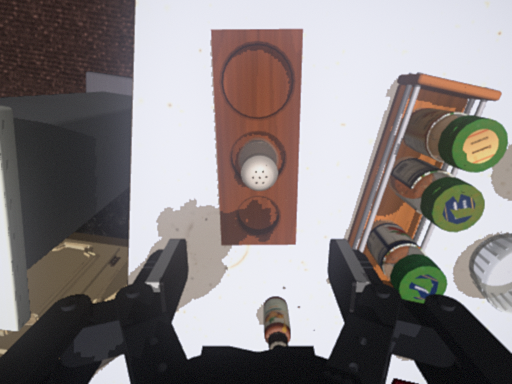

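View pics/p5.png

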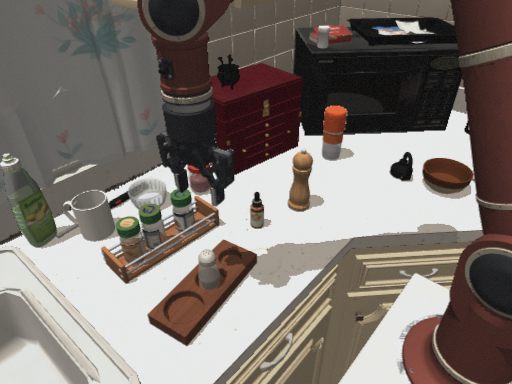

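```bash
python3 - <<'E'
from h import *
pick((.507,-.0575),.110,-81.4,op=.75,eff=35)
im,C=wsnap();cv2.imwrite("pics/p6w.png",im)
cv2.imwrite("pics/z6.png",cv2.resize(im[150:370,170:350],None,fx=2.7,fy=2.7,interpolation=cv2.INTER_CUBIC))
E
```

```text
at t=36.1 op=0.746 tcp [ 0.5075 -0.0574  0.1106] F [ 0.3 -0.6  0.1]
closed t=36.5 op=0.365 tcp [ 0.5077 -0.0574  0.1108] F [-0.2  0.6  5. ]
lifted t=37.9 op=0.368 tcp [ 0.5061 -0.0579  0.3384] F [ 0.3 -0.5 -1.1]
```

View pics/z6.png

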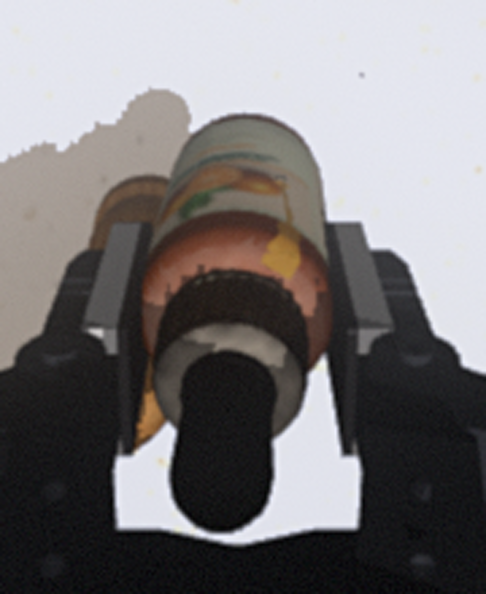

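```bash
python3 - <<'E'
from h import *
f=ontoolx((263,192.6),.110);zc=f[2]+.0165;print(f,zc)
dy=np.clip(zc*.6,-.004,.004)
place((.465,.0865+dy),.1205,-81.4,op=.7)
im,C=wsnap();cv2.imwrite("pics/p7w.png",im);cv2.imwrite("pics/p7.png",snapshot("scene"))
E
```

```text
[ 0.11        0.003684   -0.01637484] 0.00012516191390640752
pre t=39.4 op=0.366 tcp [0.4659 0.0864 0.1711] F [-0.4  0.6 -1.2]
down t=40.4 op=0.364 tcp [0.4645 0.0867 0.1207] F [-1.  -0.2  5.3]
open t=40.8 op=0.699 tcp [0.4651 0.0866 0.1204] F [-0.1  0.5 -0.1]
```

View pics/p7w.png

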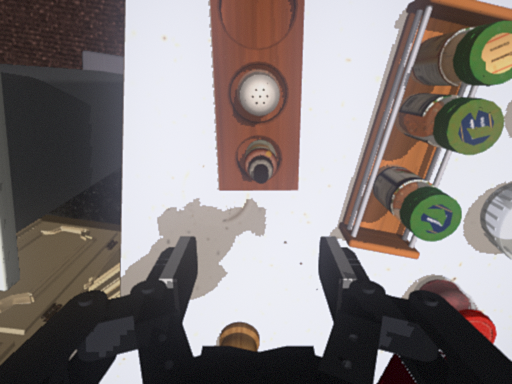

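View pics/p7.png

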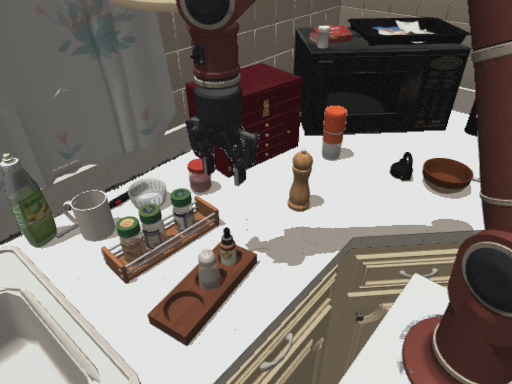

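```bash
python3 - <<'E'
from h import *
pick((.4755,-.1915),.191,-81.4,op=.9,eff=60,zhi=.34,zlift=.36)
im,C=wsnap();cv2.imwrite("pics/p8w.png",im);cv2.imwrite("pics/p8.png",snapshot("scene"))
E
```

```text
at t=44.7 op=0.898 tcp [ 0.476  -0.1915  0.1917] F [ 0.9  0.6 -0.1]
closed t=45.1 op=0.536 tcp [ 0.4764 -0.1914  0.1923] F [-0.6 -0.6  5.3]
lifted t=46.3 op=0.534 tcp [ 0.4744 -0.1917  0.3582] F [-0.9  0.4 -2.6]
```

View pics/p8w.png

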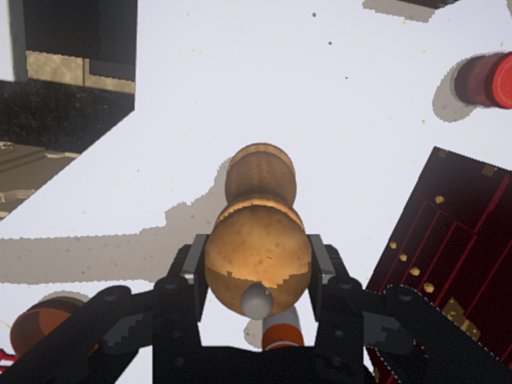

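View pics/p8.png

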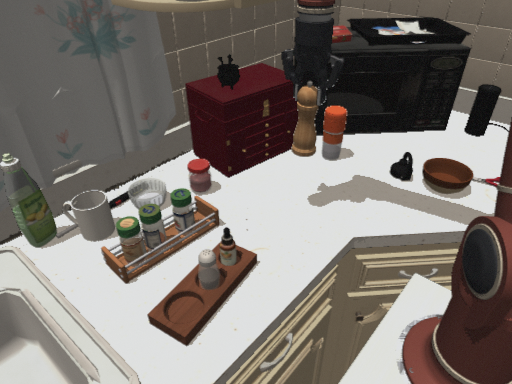

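```bash
python3 - <<'E'
from h import *
print(ontoolx((261,143),.191),ontoolx((257.5,298),.024), ontoolx((225,178),.19),ontoolx((297,178),.19))
E
```

```text
[ 0.191       0.00324508 -0.03149918] [ 0.024       0.00041329 -0.00733694] [ 0.19       -0.02744299 -0.00147691] [ 0.19        0.03416176 -0.0015298 ]
```

```bash
python3 - <<'E'
from h import *
place((.4418,.2308),.2015,-81.4,op=.9,zhi=.36,zup=.32)
im,C=wsnap();cv2.imwrite("pics/p9w.png",im);cv2.imwrite("pics/p9.png",snapshot("scene"))
E
```

```text
pre t=48.5 op=0.534 tcp [0.4427 0.231  0.2523] F [ 0.6 -0.4 -1.6]
down t=49.5 op=0.530 tcp [0.4413 0.2313 0.2024] F [-1.4 -1.2  7.2]
open t=49.9 op=0.899 tcp [0.4419 0.2308 0.2014] F [-0.5  0.2 -0.2]
```

View pics/p9w.png

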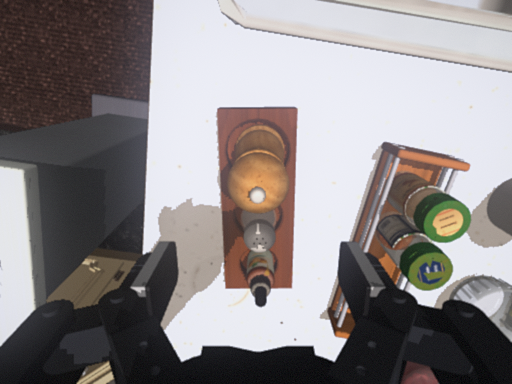

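View pics/p9.png

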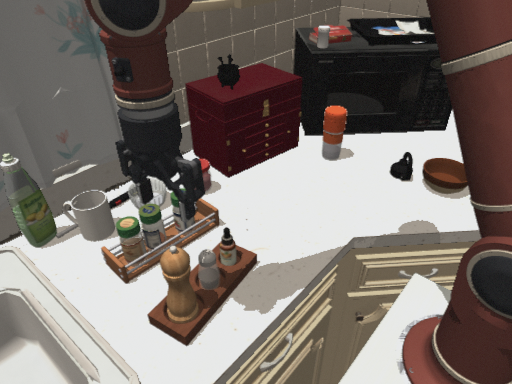

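```bash
python3 - <<'E'
from h import *
arm.movep([.44,-.22,.33],quat(-np.pi/2).tolist())
s=snapshot("scene");t=snapshot("top");cv2.imwrite("pics/f_s.png",s);cv2.imwrite("pics/f_t.png",t)
cv2.imwrite("pics/fs.png",cv2.resize(s[180:345,95:275],None,fx=3.5,fy=3.5,interpolation=cv2.INTER_CUBIC))
cv2.imwrite("pics/ft.png",cv2.resize(t[95:235,95:235],None,fx=4.2,fy=4.2,interpolation=cv2.INTER_CUBIC))
st("end")
E
```

```text
end t=52.8 op=0.900 tcp [ 0.4405 -0.2186  0.3302] F [-0.1 -0.8  0.3]
```

View pics/fs.png

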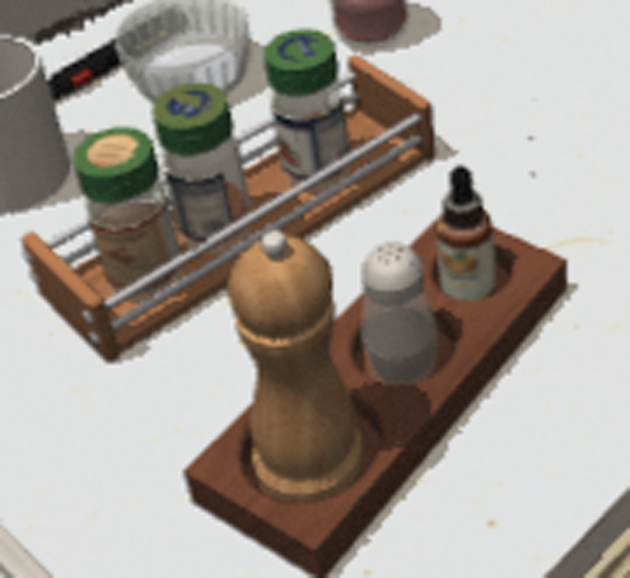

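View pics/ft.png

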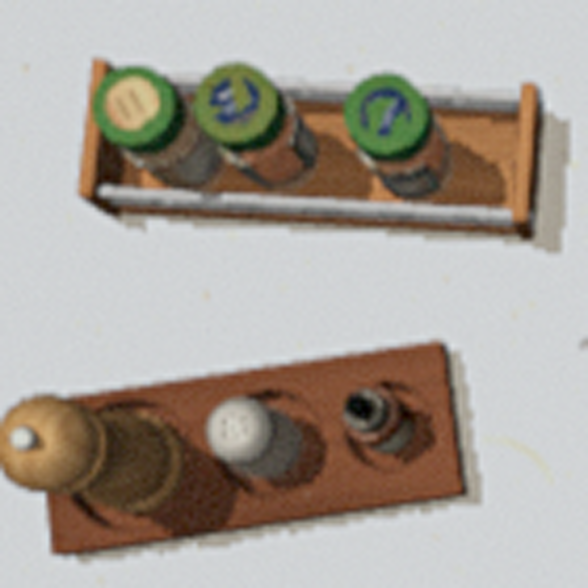

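```bash
python3 - <<'E'
from h import *
S=cam("scene");T=cam("top")
for n,p,h in(("mill",(.443,.2335),.18),("shaker",(.4555,.154),.10),("drop",(.466,.087),.112)):
    for z in(.028,h):
        a=proj(S,[*p,z]);b=proj(T,[*p,z]);print(n,z,"S",((a-[95,180])*3.5).round(),"T",((b-[95,95])*4.2).round())
s=(273/3.5+95,240/3.5+180);t=(24/4.2+95,437/4.2+95)
print(onz(S,s,.18),onz(T,t,.18))
E
```

```text
mill 0.028 S [308. 442.] T [127. 461.]
mill 0.18 S [268. 236.] T [ 18. 433.]
shaker 0.028 S [400. 343.] T [266. 440.]
shaker 0.1 S [389. 254.] T [232. 426.]
drop 0.028 S [468. 271.] T [384. 423.]
drop 0.112 S [461. 167.] T [354. 404.]
[0.43903398 0.23369625 0.18      ] [0.44103   0.2306653 0.18     ]
```

```bash
python3 -c "
from station import ticket,arm
print(arm.read_time(),ticket.finish_job())"
```

```text
the job is handed in; nothing more can be done
52.7917 None
```

The job is handed in at 52.8 s of the 115 s allowed. No verdict is reported.

**What I did:** I stood the two loose jars in the rack, one on each side of the jar already there. I then set the shaker in the middle recess, the dropper bottle in the narrowest and the mill in the widest. The mill went last so that the gripper and its camera stayed clear of it.

**Last checks:**
- **In place:** The final scene and top pictures show all six items standing upright, with the rack jar still in the rack. The arm was clear of everything.
- **Seated:** Each item met a floor at the expected height, with a light push of 4–8 N.
- **Mill:** Its top button, seen in two cameras, lies within about 5 mm of where an upright mill in that recess would put it.
- **Jar spacing:** The jar nearest the far end has only about 4–5 mm to the jar that was already there. It was aimed for about 12 mm.

**What disagreed:** The cameras differed by about 3–8 mm, mostly in y, which is more than the stated 2 mm calibration. I averaged the readings and corrected for the offsets I saw in the grip, staying within the roughly 8 mm clearances.

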